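Sort the epoxy syringes and snap the tub shut

TASK

Clear up the epoxy on the workshop bench: lay every full dual-barrel syringe (plunger drawn out) in the grey plastic tub, and put every used-up one (plunger pushed right in) in the open cardboard carton. When all the full ones are in, put the lid on the tub and press it down until both clips have snapped over its edge and it sits level and fully home. Handle the syringes without pushing or pulling any plunger, and leave the bolt, the socket and the steel can standing where they are.

Things in the scene. Friction and masses are not known exactly. Their poses are not given: they have to be found in the camera images.
- epoxy_a_mid (a point): 14 ml dual-barrel epoxy syringe lying flat, 50 g, perhaps absent: two white barrels side by side, together 70 mm long (x), 31 wide (y), 15 thick (z). This point: middle of the barrels, half-way up. x points to the capped nozzle (tip 47 mm from here). Towards -x: finger flange 46 mm wide, 15 high (36 mm from here), then the plunger. Full and used differ by the plunger alone
- epoxy_b_mid (a point): another syringe exactly like the one at point epoxy_a_mid, same point and axes; may be absent
- epoxy_c_mid (a point): another syringe exactly like the one at point epoxy_a_mid, same point and axes; may be absent
- epoxy_d_mid (a point): another syringe exactly like the one at point epoxy_a_mid, same point and axes; may be absent
- epoxy_e_mid (a point): another syringe exactly like the one at point epoxy_a_mid, same point and axes; may be absent
- epoxy_f_mid (a point): another syringe exactly like the one at point epoxy_a_mid, same point and axes; may be absent
- epoxy_g_mid (a point): another syringe exactly like the one at point epoxy_a_mid, same point and axes; may be absent
- plunger_a (a joint): how far the plunger of syringe epoxy_a is drawn out, m: 0 = pushed right in, 0.055 = fully out. Its thumb plate, 34 mm wide, stands 45 mm + this behind (-x of) the middle of the barrels. A full syringe starts at 0.045 to 0.053, a used one at 0 to 0.006. It slides stiffly (8 N) and stays where left
- plunger_b (a joint): the same for syringe epoxy_b; absent with it
- plunger_c (a joint): the same for syringe epoxy_c; absent with it
- plunger_d (a joint): the same for syringe epoxy_d; absent with it
- plunger_e (a joint): the same for syringe epoxy_e; absent with it
- plunger_f (a joint): the same for syringe epoxy_f; absent with it
- plunger_g (a joint): the same for syringe epoxy_g; absent with it
- tub: open grey plastic tub, fixed, 192 x 192 mm outside, 50 mm high; walls and floor 4 mm, so 184 x 184 mm inside, 46 mm deep. Origin: centre of its underside, z up. A black sprung clip stands in the middle of its +y and of its -y side
- clip_1_nose (a point): inward nose of the black clip on the tub's +y side (the -y side has the same), 40 mm wide; nose 6 mm above the rim, 97 mm from the tub's middle, flared outwards above up to 18 mm over the rim. A lid laid on rests on both flares about 11 mm above the rim; 8 to 12 N down near each clip, or up to 20 N in the middle, spreads the clips, the lid drops on the rim and they snap over its edge
- lid_grip (a point): loose lid of the tub, 0.14 kg: square grey plate 200 x 200 x 4 mm, fits in any of four square turns, with a black bridge grip in the middle of its top: 64 mm long (x), 16 wide (y), 24 high above the plate. This point: middle of the grip, 12 mm above the top of the plate, 21 mm above the bench as the lid lies there; z up. Fully home it is 66 mm above the tub's underside, over its middle
- lid: the same lid; origin 21 mm below the middle of the grip, at the underside of the locating rib: a rib under the plate, 5 mm deep, 172 mm square, which goes into the mouth of the tub with 6 mm play each side and on which the lid lies on the bench
- carton: open cardboard carton for used syringes, fixed, 180 (x) x 160 (y) mm outside, 60 mm high, walls and floor 5 mm, flaps folded down outside (10 mm more each side). Origin at the centre of its underside, z up
- bolt: bystander: big M24 hex bolt with nut lying at the near left of the bench, 110 mm long, 36 mm across; origin under the outer face of the head, x along the bolt
- socket: bystander: black impact socket standing at the near right of the bench, 44 mm diameter, 50 mm high; origin at the centre of its underside
- can: bystander: ribbed steel can standing at the right of the bench, 157 mm diameter, 178 mm high; origin at the centre of its underside
There are look-alikes about, which are no part of the job. What is shaped like the part that bears epoxy_g_mid but pink is not meant. Leave any orange look-alike of the part that bears epoxy_b_mid alone.

How it is judged (in metres and radians):
On the way, in this order (a step that is already met when the one before it is completed fails the run):
1. every full syringe lies inside the tub ((value of joint plunger_a below 0.026 m or (x of epoxy_a_mid in the frame of tub between -0.08 and 0.08 m and y of epoxy_a_mid in the frame of tub between -0.086 and 0.086 m and z of epoxy_a_mid in the frame of tub between 0 and 0.042 m)) and (value of joint plunger_b below 0.026 m or (x of epoxy_b_mid in the frame of tub between -0.08 and 0.08 m and y of epoxy_b_mid in the frame of tub between -0.086 and 0.086 m and z of epoxy_b_mid in the frame of tub between 0 and 0.042 m)) and (value of joint plunger_c below 0.026 m or (x of epoxy_c_mid in the frame of tub between -0.08 and 0.08 m and y of epoxy_c_mid in the frame of tub between -0.086 and 0.086 m and z of epoxy_c_mid in the frame of tub between 0 and 0.042 m)) and (value of joint plunger_d below 0.026 m or (x of epoxy_d_mid in the frame of tub between -0.08 and 0.08 m and y of epoxy_d_mid in the frame of tub between -0.086 and 0.086 m and z of epoxy_d_mid in the frame of tub between 0 and 0.042 m)) and (value of joint plunger_e below 0.026 m or (x of epoxy_e_mid in the frame of tub between -0.08 and 0.08 m and y of epoxy_e_mid in the frame of tub between -0.086 and 0.086 m and z of epoxy_e_mid in the frame of tub between 0 and 0.042 m)) and (value of joint plunger_f below 0.026 m or (x of epoxy_f_mid in the frame of tub between -0.08 and 0.08 m and y of epoxy_f_mid in the frame of tub between -0.086 and 0.086 m and z of epoxy_f_mid in the frame of tub between 0 and 0.042 m)) and (value of joint plunger_g below 0.026 m or (x of epoxy_g_mid in the frame of tub between -0.08 and 0.08 m and y of epoxy_g_mid in the frame of tub between -0.086 and 0.086 m and z of epoxy_g_mid in the frame of tub between 0 and 0.042 m))), for 0.2 s.
2. the lid is on the tub, level and pressed fully home, with the full syringes inside (all of step 1 and horizontal distance between lid_grip and tub below 0.01 m and z of lid_grip in the frame of tub between 0.062 and 0.069 m and angle between lid_grip's own z axis and vertical below 0.03 rad), for 0.2 s.
At the end, for the whole second after the job is handed in: Every full syringe is inside the tub and every used one inside the carton (middles of the barrels within the inner walls, below the rim), the lid is on the tub within 10 mm of centred, level within 0.03 rad, and down to within 3 mm of fully home (all of step 2 and (value of joint plunger_a above 0.026 m or (x of epoxy_a_mid in the frame of carton between -0.082 and 0.082 m and y of epoxy_a_mid in the frame of carton between -0.072 and 0.072 m and z of epoxy_a_mid in the frame of carton between 0 and 0.055 m)) and (value of joint plunger_b above 0.026 m or (x of epoxy_b_mid in the frame of carton between -0.082 and 0.082 m and y of epoxy_b_mid in the frame of carton between -0.072 and 0.072 m and z of epoxy_b_mid in the frame of carton between 0 and 0.055 m)) and (value of joint plunger_c above 0.026 m or (x of epoxy_c_mid in the frame of carton between -0.082 and 0.082 m and y of epoxy_c_mid in the frame of carton between -0.072 and 0.072 m and z of epoxy_c_mid in the frame of carton between 0 and 0.055 m)) and (value of joint plunger_d above 0.026 m or (x of epoxy_d_mid in the frame of carton between -0.082 and 0.082 m and y of epoxy_d_mid in the frame of carton between -0.072 and 0.072 m and z of epoxy_d_mid in the frame of carton between 0 and 0.055 m)) and (value of joint plunger_e above 0.026 m or (x of epoxy_e_mid in the frame of carton between -0.082 and 0.082 m and y of epoxy_e_mid in the frame of carton between -0.072 and 0.072 m and z of epoxy_e_mid in the frame of carton between 0 and 0.055 m)) and (value of joint plunger_f above 0.026 m or (x of epoxy_f_mid in the frame of carton between -0.082 and 0.082 m and y of epoxy_f_mid in the frame of carton between -0.072 and 0.072 m and z of epoxy_f_mid in the frame of carton between 0 and 0.055 m)) and (value of joint plunger_g above 0.026 m or (x of epoxy_g_mid in the frame of carton between -0.082 and 0.082 m and y of epoxy_g_mid in the frame of carton between -0.072 and 0.072 m and z of epoxy_g_mid in the frame of carton between 0 and 0.055 m))); the robot touches nothing.
It fails at once if a plunger is worked: a full one pushed in below 38 mm or a used one drawn out above 14 mm (value of joint plunger_a between 0.014 and 0.038 m or value of joint plunger_b between 0.014 and 0.038 m or value of joint plunger_c between 0.014 and 0.038 m or value of joint plunger_d between 0.014 and 0.038 m or value of joint plunger_e between 0.014 and 0.038 m or value of joint plunger_f between 0.014 and 0.038 m or value of joint plunger_g between 0.014 and 0.038 m).
It fails at once if the bolt, the socket or the steel can is moved more than 30 mm (distance of any of bolt, socket, can from where it was at the start of the episode above 0.03 m).
Of epoxy_a, epoxy_b, epoxy_c, epoxy_d, epoxy_e, epoxy_f, epoxy_g only 5 to 7 are there at a start; the rules pass over those that are not, and their reading is None.
At some moment in a run one of epoxy_a, epoxy_b, epoxy_c, epoxy_d, epoxy_e, epoxy_f, epoxy_g may be knocked a few centimetres aside while the robot is not near it.
Once in a run the grip may slacken for a moment while it holds something.
It also fails if it takes over 210 s, if anything falls off the work surface, if the arm or the gripper's body presses on something with over 40 N, if the wrist force passes 120 N, or if a joint passes its speed limit or range.

ROBOT

A 6-joint arm with a two-finger parallel gripper is mounted at the origin on the work surface. World frame = base frame: x ahead of the robot, y to its left, z up, the work surface at z = 0. Lengths are in mm, angles in degrees, forces in N, time in s.
With the tool pointing down it reaches from about 350 to 775 mm from the base axis. Payload 5.5 kg.
Tool frame: the origin (TCP) lies between the finger pads; the fingertips stand 14 mm ahead of it and the grasp point (between the pads) lies 5 mm behind it; z points along the fingers, y is the line along which they close (so a half turn about z gives the same grasp; the last joint's range is limited). The gripper opens to 85 mm and grips with 20 to 120 N. Pads are 22 mm wide; open, the fingers measure 114 mm over their backs; the gripper's body (76 mm by 85 mm) begins 54 mm behind the grasp point. The pads swing forward as they close: fully open they stand 13 mm farther back than shut.
Start: joints at [57.662, 17.945, 2.641, 74.691, 0, 82.002], TCP at [237.008, 523.925, 245.323] pointing down, gripper open.
Joint ranges: [-158.12, 158.12], [-49.38, 96.58], [-58.88, 72.47], [-126.05, 133.96], [-84.25, 85.87], [-180, 180]. Speed limits (degrees/s): [147.25, 147.25, 180, 180, 180, 180].

INTERFACE

Orientations are given as [roll, pitch, yaw] about the fixed x, y, z axes, in that order (R = Rz(yaw) Ry(pitch) Rx(roll)).
In Python, from plant import telemetry, eyes, manip gives the robot as it stands.
- The arm moves only by the tool arm_command, never from a script. Its argument "rows" is a list of rows, each a list of 3 entries, a list of its own where there are three numbers: the gripper's target within -1 to 1 (shut at 1, half-way at 0, fully open at -1), then the shift along the tool's x, y, z in m, then the turn about the tool's z in degrees. In form: [[claw, [x, y, z], spin], ...]. A call has 1 to 10 rows; each row is the pose to reach, as a shift and turn from the pose commanded when the call began, along the tool's axes at that moment; what a row does not reach only later rows make up. A row lasts 1/8 s, in which the tool goes at most 62.5 mm and 10.7 degrees, less where a joint would pass 70% of its speed; a pose out of reach is approached as far as the arm can. A call with a gripper value outside its range is refused whole. The fingers move at their own pace and stop on an object; "grip_force" is the grip in N (left out, the last holds). Time passes only in rows, so rows that repeat a pose let the fingers close. It gives the time, the measured TCP pose, the force, the opening and the grip force at its end, in the units of the state.
- telemetry.state(): the state, without advancing time (a new reading comes with each control period).
- eyes.read_camera(name): name is "side" or "top" or "wrist"; returns a dict with "image" (400x640x3 uint8, red, green, blue), "intrinsics" (3x3 intrinsics, pixels), "view" (4x4, takes a point from world to camera coordinates); the wrist camera has in their place "tool_from_camera" (4x4, takes a point from camera to tool coordinates, whose origin is the TCP and whose axes are the flange's). Camera axes: x right, y down, z forward; pixel columns grow to the right and rows downward; lengths in mm; the calibration is good to about 2 mm. A picture is of the moment at which its call begins: read the wrist's pose just before it. There is no depth.
- manip.finish_job(): hands the job in; it is judged then, once.
Trained networks look in a picture, given as the dict that the camera call returned (one of the last four; its "shot" number tells which), for a name from the list of things; names that differ only in an ending like _2 or _b are one class to them, and where a whole thing is asked for, a point or a joint stands for the part that bears it (a point fixed in the world has none). Each returns a list of dicts, best first, with "score" (0 to 1); they miss things now and then, are a little off and sometimes report something else, mostly with a low value. They report only what shows in the picture. A call takes as long as a camera call. They do not tell look-alikes from the thing itself.
- eyes.find_in(picture, query): "box" ([left, top, width, height] in pixels, round what is visible of it).
- eyes.trace(picture, query): "region" (400x640 bool, what is visible of it) and "box" ([left, top, width, height] in pixels, round what is visible of it).
The state is a dict: "clock": time; "qpos": joint angles; "joint_vel": joint speeds; "effort": joint torques, N m; "tool_pos": TCP position; "eef_rot": TCP orientation; "ft_force": force on the tool from outside, world axes, zero at the start; "torque": the same for the moment, N m; "width": finger opening in mm; "gripper_force": force on a finger pad.
Only numpy, scipy, OpenCV 4.12 (cv2) and the standard library are available. Lean on these libraries where they do the work, as an engineer would, in place of code of your own. Each camera call takes 0.05 s, during which the arm holds its last target. There are 200 camera calls.

## Working session

There is one attempt and no reset: what is moved stays moved. The work goes in short steps, Python scripts to look and compute and a tool call to move; the robot and the scene stay as the last step left them, time stands still between calls to the robot, and variables do not carry over. Pictures are saved under pics/ and viewed, at most 17 in all, crops included, and the job is handed in when it is done.

Besides the shell and the picture viewer there is one more tool, called after ">>>" as name([rows], argument=value, ...), one row to a line, values as JSON. arm_command: Moves the arm, as the interface text tells. Its arguments: {"type":"object","properties":{"rows":{"type":"array"},"grip_force":{"type":"number"}},"required":["rows"]}

```bash
mkdir -p pics; ls
cat > h.py <<'E'
from plant import telemetry, eyes, manip
import numpy as np, cv2
def save(p,n): cv2.imwrite('pics/'+n,cv2.cvtColor(p['image'],cv2.COLOR_RGB2BGR))
def ray(p,uv):
    V=np.array(p['view']);K=np.array(p['intrinsics']);R=V[:3,:3];c=-R.T@V[:3,3]
    d=R.T@np.linalg.inv(K)@np.array([uv[0],uv[1],1.]);return c,d
def w(p,uv,z):
    c,d=ray(p,uv);return (c+d*(z-c[2])/d[2])
def px(p,X):
    V=np.array(p['view']);q=np.array(p['intrinsics'])@(V[:3,:3]@np.array(X,float)+V[:3,3]);return q[:2]/q[2]
E
python3 - <<'E'
from h import *
print(telemetry.state())
for n in('top','side'):
    p=eyes.read_camera(n);save(p,n+'0.png')
    V=np.array(p['view']);print(n,-V[:3,:3].T@V[:3,3],V[2,:3])
    for q in('epoxy_a_mid','tub','carton','lid','can'):
        print(q,[(round(d['score'],2),[round(b) for b in d['box']]) for d in eyes.find_in(p,q)])
E
```

```text
pics
{'clock': 0.0, 'qpos': array([ 5.76614520e+01,  1.79908692e+01,  2.57728855e+00,  7.46900463e+01,
       -1.41939103e-04,  8.20036115e+01]), 'joint_vel': array([ 0.03182567,  0.01203254, -0.01430205, -0.06697305, -0.02320611,
        0.14151851]), 'effort': array([-8.12183607e-04, -4.80624354e+01,  2.98532796e+01,  1.94638758e-02,
       -1.55298671e-04, -5.26145953e-06]), 'tool_pos': array([236.73780979, 523.47845491, 244.4104281 ]), 'eef_rot': array([-1.79897361e+02, -1.42750384e-02,  1.55657828e+02]), 'ft_force': array([-0.02641729,  0.419187  ,  0.53608016]), 'torque': array([-0.02262915, -0.01501252,  0.00532088]), 'gripper_force': 0.0, 'width': 85.39483664263648}
top [ 309.04342728  -70.30688052 1568.83896394] [ 0.10594358  0.00918373 -0.99432973]
epoxy_a_mid []
tub [(0.75, [267, 119, 69, 69]), (0.21, [468, 182, 74, 55])]
carton [(0.86, [150, 184, 62, 63])]
lid [(0.96, [381, 178, 66, 64])]
can [(0.95, [470, 182, 74, 58])]
side [  -61.9937335  -1061.16416758  1268.66045197] [ 0.33143829  0.60056412 -0.72764785]
epoxy_a_mid []
tub [(0.78, [300, 151, 75, 63]), (0.41, [358, 297, 72, 97]), (0.35, [240, 172, 15, 12])]
carton [(0.62, [209, 107, 59, 48]), (0.44, [300, 151, 74, 62])]
lid [(0.78, [298, 249, 90, 76])]
can [(0.59, [357, 298, 75, 98]), (0.54, [297, 152, 77, 62]), (0.29, [286, 212, 27, 21])]
```

Run:
```python
from h import *
a=cv2.imread('pics/top0.png')
cv2.imwrite('pics/top0c.png',cv2.resize(a[100:350,120:560],(800,455),interpolation=cv2.INTER_CUBIC))
p=eyes.read_camera('top')
print(np.array(p['intrinsics']).round(1).tolist())
print(w(p,[301,153],50),w(p,[181,215],60),w(p,[414,210],9))
```

```text
[[474.2, 0.0, 319.9], [0.0, 474.2, 202.8], [0.0, 0.0, 1.0]]
[635.76895676   1.32785629  50.        ] [442.09032939 389.32974962  60.        ] [ 443.55098435 -365.31174258    9.        ]
```

View pics/top0c.png

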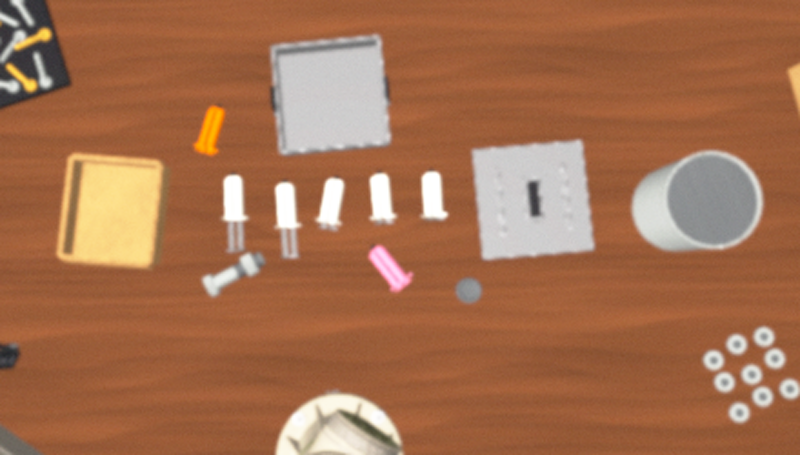

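View pics/side0.png

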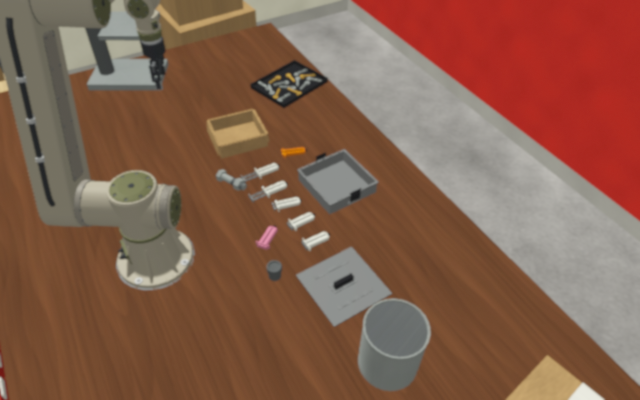

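The top view shows five white syringes. Full ones (long plunger) are at crop (233,210) and (287,215); used ones are at (331,203), (382,197) and (432,195). Two others could be taken for syringes: orange at (210,130) and pink at (388,268). Both are look-alikes and stay where they are. The tub is at (330,95), the carton at (112,210), the lid at (533,198), the bolt at (233,275), the socket at (468,290) and the can at (700,200). The side view agrees with this. Next I measure.

```bash
cat >> h.py <<'E'
def syr(p,name=None):
    im=p['image'].astype(int);mn=im.min(2);mx=im.max(2)
    m=((mn>190)&(mx-mn<40)).astype(np.uint8)
    n,l,s,c=cv2.connectedComponentsWithStats(m)
    out=[]
    for i in range(1,n):
        if s[i,4]<100: continue
        ys,xs=np.where(l==i)
        P=np.array([w(p,(x,y),10)[:2] for x,y in zip(xs,ys)])
        r=cv2.minAreaRect(P.astype(np.float32))
        out.append((P.mean(0),r,s[i].tolist()))
    return out
E
python3 - <<'E'
from h import *
p=eyes.read_camera('top')
for m,r,s in syr(p): print(m.round(1),np.round(r[0],1),np.round(r[1],1),round(r[2],1),s)
for q,z in(('tub',50),('carton',60),('lid',9)):
    for d in eyes.trace(p,q)[:1]:
        c=max(cv2.findContours(d['region'].astype(np.uint8),0,1)[0],key=cv2.contourArea)[:,0]
        P=np.array([w(p,x,z)[:2] for x in c],np.float32)
        print(q,d['score'],[np.round(x,1) for x in cv2.minAreaRect(P)])
a=cv2.cvtColor(p['image'],cv2.COLOR_RGB2BGR)
cv2.imwrite('pics/c1.png',cv2.resize(a[180:260,225:385],(800,400),interpolation=cv2.INTER_CUBIC))
E
```

```text
[1061.5  -24.9] [1048.1  -57.7] [2212.6  267.6] 88.2 [0, 0, 640, 75, 39570]
[  629.5 -1085.9] [  595.3 -1097.5] [316.4  61.5] 11.5 [612, 112, 28, 96, 1254]
[640.1  -3.4] [639.9  -1.1] [177.2 191.8] 4.0 [274, 126, 60, 58, 2842]
[ 445.4 -359.4] [ 445.7 -360.5] [194.5 194.3] 3.4 [381, 178, 65, 64, 3249]
[ 415.8 -585.6] [ 428.1 -598.7] [157.3 113.5] 7.1 [469, 187, 39, 48, 664]
[ 457.1 -179.3] [ 458.1 -181.6] [81.6 39.6] 2.9 [352, 195, 14, 25, 253]
[460.8 182.8] [462.4 180.7] [36.4 83.3] 89.6 [243, 196, 12, 26, 243]
[455.9 -85.8] [455.5 -87.1] [85.1 36.4] 4.2 [324, 196, 13, 26, 248]
[451.2   4.5] [451.3   4.9] [33.6 85.4] 79.8 [295, 198, 14, 26, 247]
[445.   87.3] [445.1  87.3] [82.1 34. ] 5.1 [272, 201, 12, 25, 240]
[309.  951.4] [300.5 947.7] [152.1  54.2] 63.1 [0, 246, 40, 26, 499]
[315.3 208.7] [313.3 205.1] [30.  58.8] 17.0 [232, 248, 18, 13, 112]
[  2.7 760.8] [ -4.2 767.5] [680.8 162.1] 54.3 [0, 277, 168, 123, 6704]
[-12.2  53.7] [-32.4  35.8] [183.4 305. ] 60.9 [261, 317, 78, 83, 1301]
[25.  -6.5] [27.7 -8.2] [97.9 52.7] 77.0 [292, 333, 31, 21, 359]
[-52.6 -83.6] [-46.3 -88.1] [22.1 94.7] 56.0 [325, 351, 16, 28, 135]
tub 0.65 [array([640.3,   2.4]), array([202.6, 212.9]), np.float64(3.9)]
carton 0.67 [array([441.6, 385.3]), array([188. , 193.9]), np.float64(84.9)]
lid 0.74 [array([ 447.5, -359.1]), array([199.8, 199.6]), np.float64(3.3)]
```

View pics/c1.png

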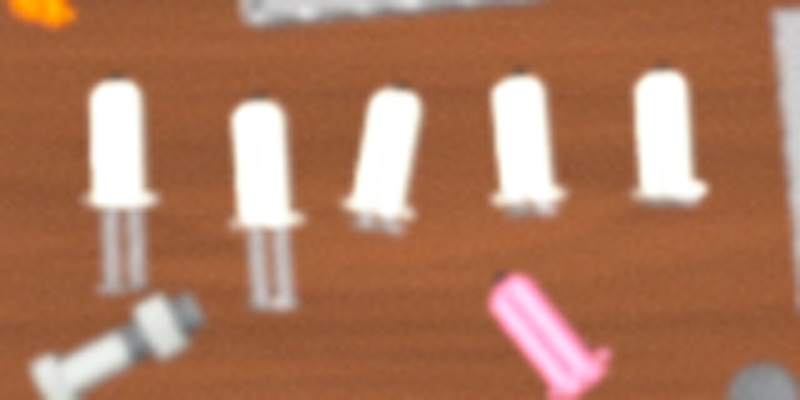

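>>> arm_command([
  [-0.2,[0,0,0],-10],
  [-0.2,[0,0,0],-20],
  [-0.2,[0,0,0],-24.3],
  [-0.2,[0,0,0],-24.3],
], grip_force=60)

```text
clock: 1.35
tool_pos: [237.0, 523.9, 245.4]
eef_rot: [180.0, 0.0, 179.9]
ft_force: [0.4, -0.3, -0.4]
width: 50.9
gripper_force: 0.0
```

The crop confirms five white syringes, all with the nozzle toward +x. The two left ones have their plungers drawn out, and the pink one is set apart. I'll move over the full pair and refine with the wrist camera.

>>> arm_command([
  [-0.2,[-0.025,-0.05,0],0],
  [-0.2,[-0.05,-0.1,0],0],
  [-0.2,[-0.075,-0.15,0],0],
  [-0.2,[-0.1,-0.2,0],0],
  [-0.2,[-0.13,-0.25,0],0],
  [-0.2,[-0.155,-0.3,0],0],
  [-0.2,[-0.18,-0.35,0],0],
  [-0.2,[-0.203,-0.389,0],0],
  [-0.2,[-0.203,-0.389,0],0],
  [-0.2,[-0.203,-0.389,0],0],
])

```text
clock: 2.6
tool_pos: [439.5, 134.9, 245.3]
eef_rot: [180.0, -0.0, 179.9]
ft_force: [-0.1, -0.4, 1.0]
width: 51.3
gripper_force: 0.0
```

```bash
cat >> h.py <<'E'
from scipy.spatial.transform import Rotation as Ro
def wrist():
    s=telemetry.state();p=eyes.read_camera('wrist')
    T=np.eye(4);T[:3,:3]=Ro.from_euler('xyz',s['eef_rot'],degrees=True).as_matrix();T[:3,3]=s['tool_pos']
    p['view']=np.linalg.inv(T@np.array(p['tool_from_camera']));p['s']=s
    return p
E
python3 - <<'E'
from h import *
p=wrist();save(p,'w1.png');print(p['s']['tool_pos'],p['s']['eef_rot'],np.round(p['tool_from_camera'],3).tolist(),p['intrinsics'])
for m,r,s in syr(p): print(m.round(1),np.round(r[0],1),np.round(r[1],1),round(r[2],1),s)
E
```

```text
[439.45548546 134.85197741 245.268416  ] [ 1.79978834e+02 -2.68582520e-02  1.79876856e+02] [[-0.001, -0.963, -0.271, 67.924], [1.0, -0.001, 0.0, 0.663], [-0.0, -0.271, 0.963, -127.99], [0.0, 0.0, 0.0, 1.0]] [[282.88560558   0.         315.24440354]
 [  0.         282.88560558 199.07199597]
 [  0.           0.           1.        ]]
[320.9 201.4] [321.2 201.2] [ 9.9 43.4] 27.3 [353, 63, 35, 25, 315]
[447.1  88.3] [449.8  87.4] [77.8 46.3] 2.6 [258, 151, 37, 60, 1219]
[452.9   5.5] [455.4   5. ] [47.4 78.3] 79.5 [200, 154, 38, 61, 1288]
[ 458.8 -176.5] [ 461.3 -175.1] [77.5 55.4] 3.6 [51, 161, 47, 59, 1477]
[458.5 -84. ] [461.  -84.5] [77.6 52.5] 4.0 [122, 160, 45, 59, 1392]
[463.1 183.5] [465.9 183.3] [77.4 43.9] 2.3 [334, 164, 35, 58, 1074]
```

View pics/w1.png

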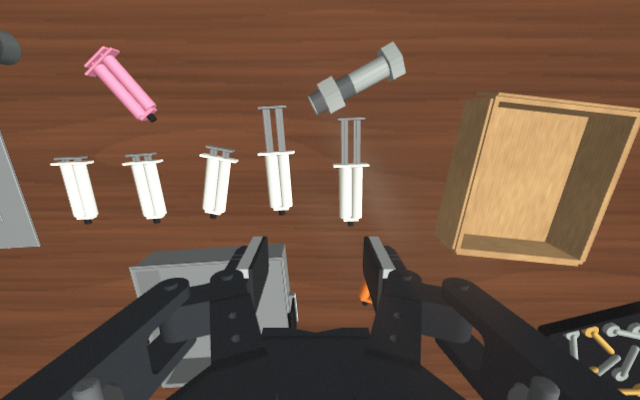

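The wrist view shows the full pair at pixels (350,193) and (278,182). The used ones are at (217,183), (150,190) and (80,190). The positions match the top view to about 3 mm. Grasping A next.

>>> arm_command([
  [-0.2,[-0.027,0.0485,0.0],0],
  [-0.2,[-0.027,0.0485,0.06],0],
  [-0.2,[-0.027,0.0485,0.12],0],
  [-0.2,[-0.027,0.0485,0.18],0],
  [-0.2,[-0.027,0.0485,0.21],0],
  [-0.2,[-0.027,0.0485,0.231],0],
  [-0.2,[-0.027,0.0485,0.231],0],
])

```text
clock: 3.52
tool_pos: [465.2, 184.4, 13.3]
eef_rot: [-180.0, -0.1, -179.9]
ft_force: [-0.7, -0.3, -0.0]
width: 51.4
gripper_force: 0.0
```

>>> arm_command([
  [0.5,[0,0,0],0],
  [0.5,[0,0,0],0],
  [0.5,[0,0,0],0],
  [0.5,[0,0,0],0],
  [0.5,[0,0,0],0],
  [0.5,[0,0,0],0],
])

```text
clock: 4.28
tool_pos: [467.5, 183.8, 15.6]
eef_rot: [179.9, 0.1, 180.0]
ft_force: [-1.8, 1.2, 6.0]
width: 29.3
gripper_force: 59.7
```

Run:
```python
from h import *
p=wrist();save(p,'w2.png');print(p['s'])
```

```text
{'clock': 4.275, 'qpos': array([ 12.27064653,  21.05995075, -28.35161982,  40.46866315,
         0.05895973,  12.29706813]), 'joint_vel': array([ 0.0491547 , -0.07905777, -0.07842382,  0.07568406, -0.04619065,
        0.03701633]), 'effort': array([-1.13669716e+00, -4.07197773e+01,  2.13970721e+01, -6.00420479e-01,
       -5.22569865e-01,  3.63811548e-02]), 'tool_pos': array([467.47074384, 183.84601551,  15.56695566]), 'eef_rot': array([1.79916885e+02, 1.04461161e-01, 1.79973564e+02]), 'ft_force': array([-1.8248439 ,  1.17157713,  5.97917807]), 'torque': array([0.27058112, 0.3035413 , 0.07123585]), 'gripper_force': 59.71011221408844, 'width': 29.28407216386999}
```

View pics/w2.png

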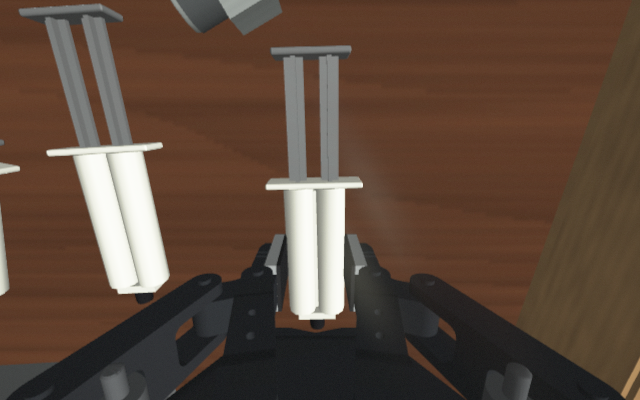

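A is held between the pads at (318,250), 29 mm open at 60 N. I'll lift it and carry it to the tub.

>>> arm_command([
  [0.5,[0,0,-0.05],0],
  [0.5,[0,0,-0.1],0],
  [0.5,[-0.03,-0.03,-0.115],0],
  [0.5,[-0.06,-0.06,-0.12],-2],
  [0.5,[-0.1,-0.09,-0.12],-4],
  [0.5,[-0.14,-0.12,-0.12],-4],
  [0.5,[-0.17,-0.14,-0.12],-4],
  [0.5,[-0.19,-0.143,-0.12],-4],
  [0.5,[-0.19,-0.143,-0.12],-4],
  [0.5,[-0.19,-0.143,-0.12],-4],
])

```text
clock: 5.58
tool_pos: [655.7, 40.4, 134.1]
eef_rot: [180.0, -0.1, -176.0]
ft_force: [-0.2, 0.1, -0.1]
width: 29.3
gripper_force: 59.4
```

Run:
```python
from h import *
p=wrist();save(p,'w3.png');print(p['s']['tool_pos'],p['s']['eef_rot'],p['s']['width'])
z=p['s']['tool_pos'][2]
for m,r,s in syr(p): print(s)
```

```text
[655.68048238  40.39045524 134.0924148 ] [ 1.79983771e+02 -7.29960328e-02 -1.76030077e+02] 29.260514548758763
[266, 182, 97, 138, 6200]
```

View pics/w3.png

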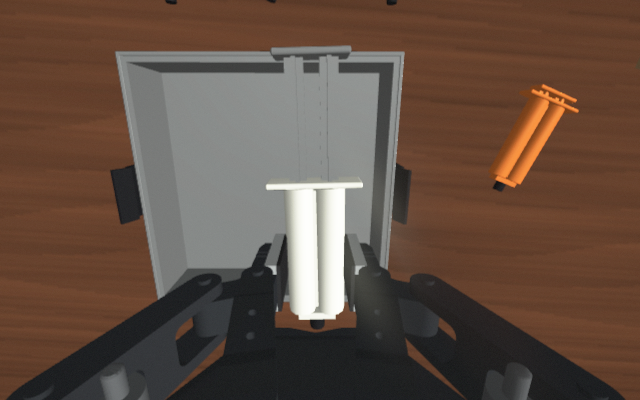

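The syringe is held and well aligned over the tub. Near rim corners are at (117,53) and (403,52); clips are at (127,193) and (402,192). Computing positions.

Run:
```python
from h import *
import json
# recompute with stored pose
p=wrist()
for uv in([117,53],[403,52],[385,300],[158,300]): print('rim',w(p,uv,50).round(1))
z=p['s']['tool_pos'][2]
for dz in(0,8): print('bar',dz,w(p,[316,188],z+dz).round(1),w(p,[318,315],z+dz).round(1),'thumb',w(p,[311,52],z+dz).round(1))
```

```text
rim [ 553.6 -101.    50. ]
rim [539.6  93.1  50. ]
rim [733.9 107.2  50. ]
rim [747.2 -89.   50. ]
bar 0 [618.4  39.  134.3] [687.5  44.8 134.3] thumb [561.4  33.  134.3]
bar 8 [616.5  38.8 142.3] [681.3  44.3 142.3] thumb [563.1  33.2 142.3]
```

Tub centre is (642, 3), yaw 4.1°. The syringe mid sits 3 mm behind the TCP and about 8 mm below it. Lowering and releasing.

>>> arm_command([
  [0.5,[-0.009,0,0.03],0],
  [0.5,[-0.009,0,0.08],0],
  [0.5,[-0.009,0,0.1],0],
  [0.5,[-0.009,0,0.112],0],
  [0.5,[-0.009,0,0.112],0],
  [0.0,[-0.009,0,0.112],0],
  [-0.2,[-0.009,0,0.112],0],
  [-0.2,[-0.009,0,0.112],0],
  [-0.2,[-0.009,0,0.06],0],
  [-0.2,[-0.009,0,0.0],0],
])

```text
clock: 6.92
tool_pos: [664.6, 40.8, 134.4]
eef_rot: [180.0, -0.2, -176.0]
ft_force: [1.0, 0.2, 0.2]
width: 51.0
gripper_force: 0.0
```

>>> arm_command([
  [-0.2,[0.06,0.01,-0.06],4],
  [-0.2,[0.12,0.03,-0.11],4],
  [-0.2,[0.17,0.05,-0.11],4],
  [-0.2,[0.21,0.07,-0.11],4],
  [-0.2,[0.226,0.09,-0.11],4],
  [-0.2,[0.226,0.09,-0.11],4],
  [-0.2,[0.226,0.09,-0.11],4],
])

```text
clock: 7.8
tool_pos: [434.7, 114.9, 244.8]
eef_rot: [-180.0, 0.1, 180.0]
ft_force: [0.6, 0.3, 0.3]
width: 51.3
gripper_force: 0.0
```

```bash
cat > look.py <<'E'
from h import *
p=wrist();print(p['s']['tool_pos'].round(1),p['s']['eef_rot'].round(1),p['s']['clock'])
for m,r,s in syr(p): print(np.round(r[0],1),np.round(r[1],1),round(r[2],1),s)
t=eyes.read_camera('top');print('top')
for m,r,s in syr(t):
    if 300<m[0]<760 and -260<m[1]<470 and s[4]<600: print(np.round(r[0],1),np.round(r[1],1),round(r[2],1),s)
import sys
if len(sys.argv)>1: save(p,sys.argv[1]+'.png');save(t,sys.argv[1]+'t.png')
E
python3 look.py w4
```

```text
[434.7 114.9 244.8] [-1.8e+02  1.0e-01  1.8e+02] 7.8
[314.8 234.5] [13.4 14.9] 25.8 [410, 65, 13, 17, 137]
[321.5 202.7] [11.8 43.7] 24.7 [370, 67, 36, 26, 372]
[352.8 161.5] [11.7 18. ] 25.9 [345, 100, 17, 16, 150]
[449.9  87.2] [77.7 45. ] 3.1 [274, 155, 36, 59, 1207]
[455.2   4.9] [47.6 78.7] 79.1 [216, 157, 38, 61, 1290]
[460.6 -83. ] [77.9 51.9] 5.2 [139, 162, 43, 60, 1375]
[ 461.4 -176.1] [77.5 55.4] 2.1 [67, 164, 46, 58, 1462]
[651.2  42.1] [32.3 62.1] 86.0 [256, 298, 23, 35, 461]
top
[ 458.1 -182.1] [81.3 39.4] 2.3 [352, 195, 14, 25, 242]
[455.7 -87.4] [84.6 36.4] 3.7 [324, 196, 13, 26, 243]
[451.9   3.4] [33.7 82.5] 77.6 [295, 198, 14, 26, 240]
[426.6  86. ] [46.2 32.5] 8.5 [272, 211, 12, 15, 123]
```

>>> arm_command([
  [-0.2,[-0.017,-0.028,0.0],-3.5],
  [-0.2,[-0.017,-0.028,0.06],-3.5],
  [-0.2,[-0.017,-0.028,0.12],-3.5],
  [-0.2,[-0.017,-0.028,0.18],-3.5],
  [-0.2,[-0.017,-0.028,0.21],-3.5],
  [-0.2,[-0.017,-0.028,0.229],-3.5],
  [-0.2,[-0.017,-0.028,0.229],-3.5],
])

```text
clock: 8.78
tool_pos: [450.0, 86.3, 13.4]
eef_rot: [180.0, -0.2, -176.6]
ft_force: [0.4, 0.6, 0.2]
width: 51.5
gripper_force: 0.0
```

>>> arm_command([
  [0.5,[0,0,0],0],
  [0.5,[0,0,0],0],
  [0.5,[0,0,0],0],
  [0.5,[0,0,0],0],
  [0.5,[0,0,-0.05],0],
  [0.5,[0,0,-0.1],0],
  [0.5,[0,0,-0.12],0],
  [0.5,[0,0,-0.12],0],
])

```text
clock: 9.78
tool_pos: [452.3, 87.0, 136.9]
eef_rot: [-180.0, 0.2, -176.5]
ft_force: [0.1, 0.0, -0.9]
width: 29.4
gripper_force: 59.6
```

>>> arm_command([
  [0.5,[-0.03,-0.02,0],0],
  [0.5,[-0.075,-0.05,0],0],
  [0.5,[-0.12,-0.08,0],0],
  [0.5,[-0.16,-0.105,0],0],
  [0.5,[-0.19,-0.125,0],0],
  [0.5,[-0.205,-0.133,0],0],
  [0.5,[-0.205,-0.133,0],0],
  [0.5,[-0.205,-0.133,0],0],
])

```text
clock: 10.78
tool_pos: [662.1, -32.9, 133.8]
eef_rot: [179.9, -0.2, -176.5]
ft_force: [-0.4, 0.2, -0.3]
width: 29.6
gripper_force: 59.6
```

Run:
```python
from h import *
p=wrist();save(p,'w5.png');print(p['s']['tool_pos'],p['s']['eef_rot'],p['s']['width'])
```

```text
[662.13391723 -32.89686717 133.77238108] [ 1.79946968e+02 -1.70670990e-01 -1.76524045e+02] 29.57333966062507
```

View pics/w5.png

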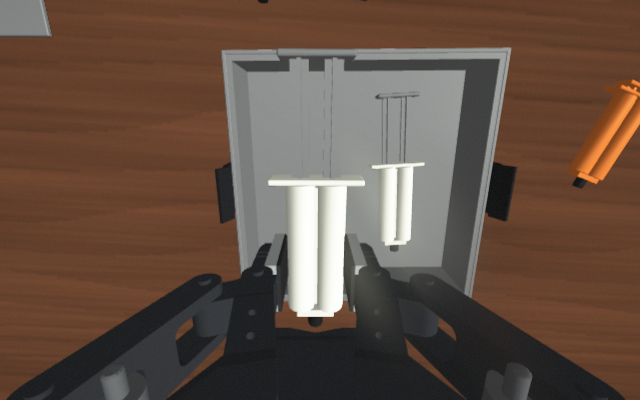

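B is held over the tub and A lies at (397,205) with its plunger intact. Lowering B beside it.

>>> arm_command([
  [0.5,[-0.008,0,0.03],0],
  [0.5,[-0.008,0,0.08],0],
  [0.5,[-0.008,0,0.1],0],
  [0.5,[-0.008,0,0.113],0],
  [0.5,[-0.008,0,0.113],0],
  [0.0,[-0.008,0,0.113],0],
  [-0.2,[-0.008,0,0.113],0],
  [-0.2,[-0.008,0,0.113],0],
  [-0.2,[-0.008,0,0.06],0],
  [-0.2,[-0.008,0,0.0],0],
])

```text
clock: 12.08
tool_pos: [670.5, -32.8, 135.2]
eef_rot: [180.0, -0.2, -176.5]
ft_force: [0.8, -0.5, 0.1]
width: 51.4
gripper_force: 0.0
```

>>> arm_command([
  [-0.2,[0.06,-0.01,-0.06],4],
  [-0.2,[0.12,-0.01,-0.11],4],
  [-0.2,[0.17,-0.01,-0.11],3.5],
  [-0.2,[0.21,-0.01,-0.11],3.5],
  [-0.2,[0.226,-0.01,-0.11],3.5],
  [-0.2,[0.226,-0.01,-0.11],3.5],
  [-0.2,[0.226,-0.01,-0.11],3.5],
])

```text
clock: 12.95
tool_pos: [448.1, -56.9, 245.3]
eef_rot: [-180.0, 0.1, 180.0]
ft_force: [1.0, 0.1, -0.7]
width: 51.3
gripper_force: 0.0
```

```bash
python3 look.py w6
```

```text
[448.1 -56.9 245.3] [-1.8e+02  1.0e-01  1.8e+02] 12.95
[320. 212.] [11.8 43.8] 26.8 [524, 53, 38, 27, 394]
[352.6 172.7] [10.5 21.5] 27.2 [497, 87, 16, 17, 139]
[455.7   5.7] [44.9 77.8] 79.5 [347, 147, 40, 61, 1109]
[460.6 -87.8] [44.8 77.8] 89.9 [273, 153, 36, 59, 1213]
[ 462.  -177.8] [77.7 49. ] 2.2 [200, 154, 39, 59, 1314]
[663.2 -32. ] [55.9 46. ] 4.0 [315, 298, 32, 33, 570]
top
[ 458.1 -181.8] [81.6 39.4] 2.9 [352, 195, 14, 25, 247]
[315.6 205.3] [29.4 57. ] 25.2 [232, 248, 18, 13, 104]
```

View pics/w6.png

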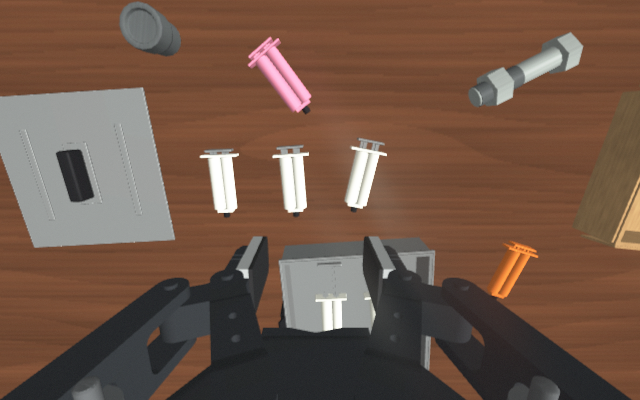

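Both full syringes lie in the tub at about (330,315). The used three are at (365,177), (292,183) and (221,183). The lid is at (85,170). Now used syringe C.

>>> arm_command([
  [-0.2,[-0.0095,0.055,0.0],10],
  [-0.2,[-0.0095,0.0615,0.05],10.5],
  [-0.2,[-0.0095,0.0615,0.11],10.5],
  [-0.2,[-0.0095,0.0615,0.17],10.5],
  [-0.2,[-0.0095,0.0615,0.21],10.5],
  [-0.2,[-0.0095,0.0615,0.229],10.5],
  [-0.2,[-0.0095,0.0615,0.229],10.5],
])

```text
clock: 13.92
tool_pos: [455.2, 5.3, 14.2]
eef_rot: [180.0, -0.3, 169.5]
ft_force: [1.1, 0.4, -0.1]
width: 51.6
gripper_force: 0.0
```

>>> arm_command([
  [0.5,[0,0,0],0],
  [0.5,[0,0,0],0],
  [0.5,[0,0,0],0],
  [0.5,[0,0,0],0],
  [0.5,[0,0,-0.05],0],
  [0.5,[0,0,-0.1],0],
  [0.5,[0,0,-0.14],0],
  [0.5,[0,0,-0.14],0],
])

```text
clock: 14.92
tool_pos: [458.5, 4.5, 159.7]
eef_rot: [180.0, 0.4, 169.5]
ft_force: [0.2, 0.3, -0.6]
width: 29.4
gripper_force: 59.7
```

Run:
```python
from h import *
p=wrist();print(p['s']['tool_pos'],p['s']['eef_rot'],p['s']['width'])
T=np.eye(4);T[:3,:3]=Ro.from_euler('xyz',[179.98,-.03,179.88],degrees=True).as_matrix();T[:3,3]=[439.5,134.9,245.3]
p['view']=np.linalg.inv(T@np.array(p['tool_from_camera']))
for u in([497,95],[457,250],[581,264],[500,110],[590,115],[550,235],[460,225]): print(u,w(p,u,60).round(1),w(p,u,5).round(1))
```

```text
[458.5192532    4.52187895 159.66677003] [179.98759058   0.40640478 169.46212329] 29.43216637251482
[497, 95] [347.4 325.7  60. ] [343.2 359.    5. ]
[457, 250] [524.2 307.3  60. ] [551.1 337.4   5. ]
[581, 264] [543.6 462.4  60. ] [573.9 519.8   5. ]
[500, 110] [362.4 331.4  60. ] [360.8 365.7   5. ]
[590, 115] [367.8 427.9  60. ] [367.1 479.2   5. ]
[550, 235] [505.  415.8  60. ] [528.5 464.9   5. ]
[460, 225] [491.9 306.6  60. ] [513.1 336.6   5. ]
```

Carton centre is about (444,391), yaw −6°. Carrying C there.

>>> arm_command([
  [0.5,[0.01,0.05,0],0],
  [0.5,[0.022,0.11,0],-2],
  [0.5,[0.034,0.17,0],-4.3],
  [0.5,[0.046,0.23,0],-4.3],
  [0.5,[0.058,0.29,0],-4.3],
  [0.5,[0.07,0.345,0],-4.3],
  [0.5,[0.079,0.39,0],-4.3],
  [0.5,[0.083,0.413,0],-4.3],
  [0.5,[0.083,0.413,0],-4.3],
  [0.5,[0.083,0.413,0],-4.3],
])

```text
clock: 16.23
tool_pos: [449.3, 424.9, 154.8]
eef_rot: [-179.9, -0.1, 173.7]
ft_force: [0.5, -0.1, -0.9]
width: 29.2
gripper_force: 59.7
```

Run:
```python
from h import *
p=wrist();save(p,'w7.png');print(p['s']['tool_pos'],p['s']['eef_rot'],p['s']['width'])
```

```text
[449.30796271 424.93326038 154.80946792] [-1.79869749e+02 -1.15286624e-01  1.73748168e+02] 29.205501597137737
```

View pics/w7.png

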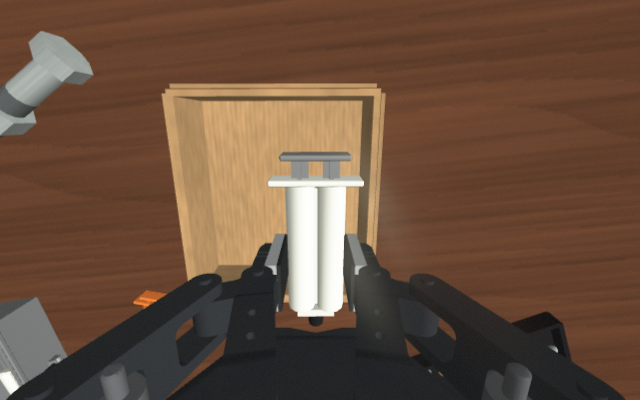

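C is held above the carton, aligned with it. Rim corners are at (165,95) and (383,95). Checking the offset.

Run:
```python
from h import *
p=wrist();s=p['s']
T=np.eye(4);T[:3,:3]=Ro.from_euler('xyz',s['eef_rot'],degrees=True).as_matrix()
for u in([165,95],[383,95],[377,240],[190,265]): X=w(p,u,60);print(X.round(1),(T[:3,:3].T@(X-s['tool_pos'])).round(1))
```

```text
[352.3 323.8  60. ] [  85.6 -110.9   95.6]
[370.2 484.9  60. ] [85.4 51.2 95.3]
[486.4 474.4  60. ] [-31.2  53.5  95.2]
[492.1 310.   60. ] [ -54.9 -109.3   95.4]
```

>>> arm_command([
  [0.5,[-0.007,0.007,0.04],0],
  [0.5,[-0.007,0.007,0.09],0],
  [0.5,[-0.007,0.007,0.12],0],
  [0.5,[-0.007,0.007,0.131],0],
  [0.5,[-0.007,0.007,0.131],0],
  [0.1,[-0.007,0.007,0.131],0],
  [0.1,[-0.007,0.007,0.131],0],
  [0.1,[-0.007,0.007,0.131],0],
  [0.1,[-0.007,0.007,0.07],0],
  [0.1,[-0.007,0.007,0.01],0],
])

```text
clock: 17.58
tool_pos: [457.9, 430.7, 148.0]
eef_rot: [-180.0, -0.0, 173.7]
ft_force: [-0.2, 0.2, -0.2]
width: 38.4
gripper_force: 0.0
```

>>> arm_command([
  [0.0,[0.0,-0.05,-0.05],-6.2],
  [-0.2,[0.0,-0.11,-0.09],-6.2],
  [-0.2,[0,-0.17,-0.09],-6.2],
  [-0.2,[0.02,-0.23,-0.09],-6.2],
  [-0.2,[0.03,-0.29,-0.09],-6.2],
  [-0.2,[0.04,-0.35,-0.09],-6.2],
  [-0.2,[0.05,-0.41,-0.09],-6.2],
  [-0.2,[0.055,-0.46,-0.09],-6.2],
  [-0.2,[0.055,-0.5,-0.09],-6.2],
  [-0.2,[0.055,-0.5,-0.09],-6.2],
])

```text
clock: 18.82
tool_pos: [348.1, -61.5, 236.8]
eef_rot: [-179.9, 0.1, 179.5]
ft_force: [-0.8, 0.8, -0.7]
width: 51.3
gripper_force: 0.0
```

```bash
python3 look.py w8
```

```text
[348.1 -61.5 236.8] [-1.799e+02  1.000e-01  1.795e+02] 18.825
[316.1 246. ] [21.7 16.8] 12.5 [556, 138, 15, 20, 160]
[324.5 211.6] [14.  43.7] 26.6 [516, 142, 36, 25, 389]
[352.1 171.5] [24.1 19.5] 20.2 [489, 166, 17, 22, 247]
[461.2 -83.6] [78.7 45.3] 7.1 [279, 227, 34, 55, 1056]
[ 450.2 -176.7] [55.5 48.2] 6.6 [210, 228, 36, 41, 612]
top
[ 458.  -181.8] [81.6 39.6] 2.6 [352, 195, 14, 25, 256]
[467.3 -85.8] [33.  59.8] 88.5 [324, 196, 11, 19, 178]
[449.4 430.7] [33.4 89.1] 84.2 [167, 201, 12, 28, 243]
[313.3 205.1] [30.  58.8] 17.0 [232, 248, 18, 13, 112]
```

>>> arm_command([
  [-0.2,[-0.06,-0.012,0.0],-4.5],
  [-0.2,[-0.114,-0.024,0.0],-4.5],
  [-0.2,[-0.114,-0.024,0.06],-4.5],
  [-0.2,[-0.114,-0.024,0.12],-4.5],
  [-0.2,[-0.114,-0.024,0.17],-4.5],
  [-0.2,[-0.114,-0.024,0.205],-4.5],
  [-0.2,[-0.114,-0.024,0.221],-4.5],
  [-0.2,[-0.114,-0.024,0.221],-4.5],
])

```text
clock: 19.92
tool_pos: [461.6, -81.0, 14.1]
eef_rot: [179.9, -0.2, -175.4]
ft_force: [0.6, 0.5, -0.5]
width: 51.4
gripper_force: 0.0
```

>>> arm_command([
  [0.5,[0,0,0],0],
  [0.5,[0,0,0],0],
  [0.5,[0,0,0],0],
  [0.5,[0,0,0],0],
  [0.5,[0,0,-0.05],0],
  [0.5,[0,0,-0.1],0],
  [0.5,[0,0,-0.14],0],
  [0.5,[0,0,-0.14],0],
])

```text
clock: 20.92
tool_pos: [465.3, -83.8, 159.0]
eef_rot: [-179.8, 0.4, -175.5]
ft_force: [0.9, 0.3, -0.6]
width: 29.3
gripper_force: 59.8
```

>>> arm_command([
  [0.5,[0,0.05,0],2],
  [0.5,[-0.005,0.11,0],5],
  [0.5,[-0.008,0.17,0],8],
  [0.5,[-0.011,0.23,0],10.7],
  [0.5,[-0.014,0.29,0],10.7],
  [0.5,[-0.017,0.35,0],10.7],
  [0.5,[-0.02,0.4,0],10.7],
  [0.5,[-0.022,0.43,0],10.7],
  [0.5,[-0.022,0.445,0],10.7],
  [0.5,[-0.022,0.445,0],10.7],
])

```text
clock: 22.18
tool_pos: [449.6, 362.6, 154.4]
eef_rot: [-179.9, -0.1, 173.8]
ft_force: [-0.5, -0.5, -0.7]
width: 29.8
gripper_force: 59.8
```

Run:
```python
from h import *
p=wrist();save(p,'w9.png');print(p['s']['tool_pos'],p['s']['eef_rot'],p['s']['width'],p['s']['gripper_force'])
```

```text
[449.5944928  362.55067232 154.43928829] [-1.79939480e+02 -5.48148564e-02  1.73818510e+02] 29.776630174901236 59.77128624916077
```

View pics/w9.png

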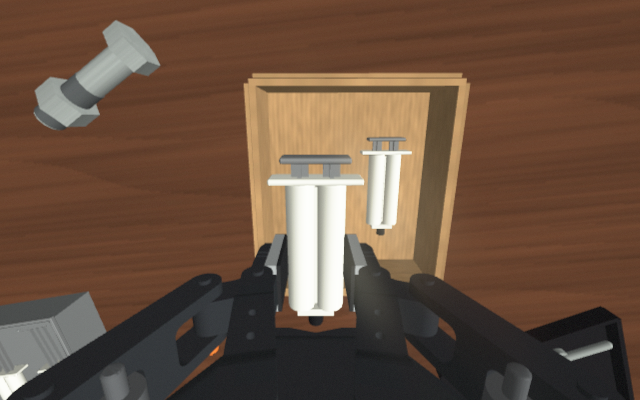

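D is held above the carton's free side, with C lying at (383,190). Releasing D.

>>> arm_command([
  [0.5,[0,-0.005,0.04],0],
  [0.5,[0,-0.005,0.09],0],
  [0.5,[0,-0.005,0.12],0],
  [0.5,[0,-0.005,0.131],0],
  [0.5,[0,-0.005,0.131],0],
  [0.1,[0,-0.005,0.131],0],
  [0.1,[0,-0.005,0.131],0],
  [0.1,[0,-0.005,0.131],0],
  [0.1,[0,-0.005,0.07],0],
  [0.1,[0,-0.005,0.01],0],
])

```text
clock: 23.48
tool_pos: [449.3, 355.8, 146.7]
eef_rot: [-179.9, -0.0, 173.7]
ft_force: [0.2, 0.2, -0.0]
width: 38.5
gripper_force: 0.0
```

>>> arm_command([
  [0.0,[0.0,-0.05,-0.05],-6.2],
  [-0.2,[0.0,-0.11,-0.09],-6.2],
  [-0.2,[0,-0.17,-0.09],-6.2],
  [-0.2,[-0.02,-0.23,-0.09],-6.2],
  [-0.2,[-0.03,-0.29,-0.09],-6.2],
  [-0.2,[-0.04,-0.35,-0.09],-6.2],
  [-0.2,[-0.04,-0.41,-0.09],-6.2],
  [-0.2,[-0.04,-0.46,-0.09],-6.2],
  [-0.2,[-0.04,-0.51,-0.09],-6.2],
  [-0.2,[-0.04,-0.53,-0.09],-6.2],
])

```text
clock: 24.72
tool_pos: [430.1, -177.2, 235.5]
eef_rot: [-180.0, 0.0, 179.6]
ft_force: [0.4, 0.5, 0.1]
width: 51.4
gripper_force: 0.0
```

```bash
python3 look.py w10
```

```text
[ 430.1 -177.2  235.5] [-180.     0.   179.6] 24.725
[353.9 181.1] [ 8.7 20.6] 28.4 [607, 102, 17, 16, 116]
[ 462.1 -180.3] [44.3 76.9] 89.6 [295, 170, 36, 58, 1194]
top
[449.5 430.9] [33.1 89.1] 84.2 [167, 201, 12, 28, 238]
[445.6 363.7] [39.8 79.6] 88.6 [187, 203, 13, 25, 242]
[319.8 208.3] [30.9 55.8] 37.4 [232, 248, 18, 13, 108]
```

>>> arm_command([
  [-0.2,[-0.0335,-0.0025,0.0],-2],
  [-0.2,[-0.0335,-0.0025,0.06],-2],
  [-0.2,[-0.0335,-0.0025,0.12],-2],
  [-0.2,[-0.0335,-0.0025,0.17],-2],
  [-0.2,[-0.0335,-0.0025,0.205],-2],
  [-0.2,[-0.0335,-0.0025,0.22],-2],
  [-0.2,[-0.0335,-0.0025,0.22],-2],
])

```text
clock: 25.7
tool_pos: [464.6, -175.8, 15.1]
eef_rot: [180.0, -0.1, -178.0]
ft_force: [0.4, -0.3, 1.1]
width: 51.6
gripper_force: 0.0
```

>>> arm_command([
  [0.5,[0,0,0],0],
  [0.5,[0,0,0],0],
  [0.5,[0,0,0],0],
  [0.5,[0,0,0],0],
  [0.5,[0,0,-0.05],0],
  [0.5,[0,0,-0.1],0],
  [0.5,[0,0,-0.14],0],
  [0.5,[0,0,-0.14],0],
])

```text
clock: 26.7
tool_pos: [467.8, -177.6, 159.8]
eef_rot: [-179.7, 0.4, -178.0]
ft_force: [0.5, -0.6, -0.4]
width: 29.1
gripper_force: 59.6
```

>>> arm_command([
  [0.5,[0,0.05,0],2],
  [0.5,[-0.003,0.11,0],4],
  [0.5,[-0.005,0.17,0],6],
  [0.5,[-0.01,0.23,0],8.2],
  [0.5,[-0.013,0.29,0],8.2],
  [0.5,[-0.015,0.35,0],8.2],
  [0.5,[-0.018,0.41,0],8.2],
  [0.5,[-0.02,0.47,0],8.2],
  [0.5,[-0.023,0.53,0],8.2],
  [0.5,[-0.025,0.5695,0],8.2],
])

```text
clock: 27.95
tool_pos: [469.9, 396.4, 154.3]
eef_rot: [-180.0, -0.0, 173.9]
ft_force: [1.0, -0.2, -0.2]
width: 28.9
gripper_force: 59.7
```

>>> arm_command([
  [0.5,[0,0,0.0],0],
  [0.5,[0,0,0.06],0],
  [0.5,[0,0,0.085],0],
  [0.5,[0,0,0.085],0],
])

```text
clock: 28.45
tool_pos: [468.6, 391.5, 67.5]
eef_rot: [-179.8, -0.3, 173.7]
ft_force: [0.5, 0.2, 0.3]
width: 29.2
gripper_force: 59.7
```

Run:
```python
from h import *
p=wrist();save(p,'w11.png');print(p['s']['tool_pos'],p['s']['eef_rot'],p['s']['width'],p['s']['gripper_force'])
```

```text
[468.59672118 391.49023527  67.45924373] [-179.76082788   -0.28396093  173.70565067] 29.195370479709904 59.72563862800598
```

View pics/w11.png

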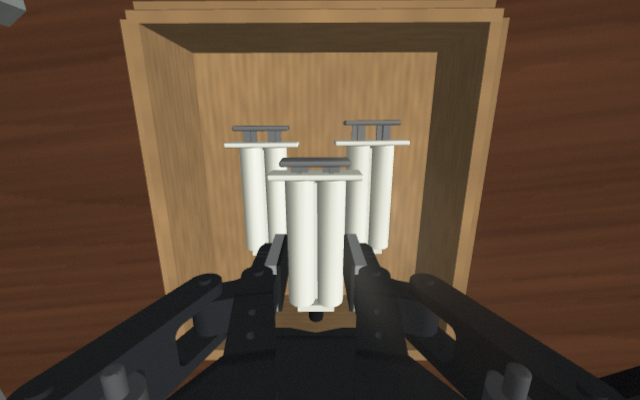

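E is centred above the other two. Lower until the fingertips just clear them, then release.

>>> arm_command([
  [0.5,[0,0,0.02],0],
  [0.5,[0,0,0.029],0],
  [0.5,[0,0,0.029],0],
  [0.1,[0,0,0.029],0],
  [0.1,[0,0,0.029],0],
  [0.1,[0,0,0.029],0],
  [0.1,[0,0,-0.03],0],
  [0.1,[0,0,-0.09],0],
  [0.1,[0,0,-0.13],0],
  [0.1,[0,0,-0.13],0],
])

```text
clock: 29.75
tool_pos: [472.8, 395.2, 205.0]
eef_rot: [179.7, 0.4, 173.8]
ft_force: [0.4, -0.4, 0.0]
width: 38.8
gripper_force: 0.0
```

Run:
```python
from h import *
p=wrist();save(p,'w12.png');print(p['s']['tool_pos'],p['s']['eef_rot'],p['s']['width'],p['s']['gripper_force'])
for m,r,s in syr(p): print(m.round(1),np.round(r[0],1),np.round(r[1],1),round(r[2],1),s)
```

```text
[472.77420966 395.2328481  205.03365736] [179.69375283   0.37871042 173.7663156 ] 38.767420031295636 0.0
[455.3 395.5] [460.2 394.6] [117.3  93.7] 84.8 [258, 126, 107, 82, 4690]
[650.1  32. ] [650.8  33.8] [51.3 42.2] 21.5 [42, 320, 35, 34, 550]
[670.7 -34. ] [669.6 -28. ] [85.6 51.3] 2.2 [0, 322, 46, 54, 1251]
```

View pics/w12.png

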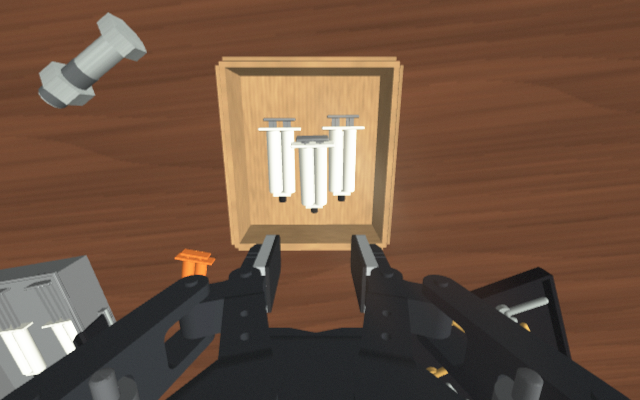

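All three used syringes lie in the carton at (282,160), (314,175) and (343,160). Now to the lid.

>>> arm_command([
  [0.0,[-0.003,-0.05,-0.04],-2],
  [-0.2,[-0.006,-0.11,-0.04],-4],
  [-0.2,[-0.01,-0.17,-0.04],-6],
  [-0.2,[-0.012,-0.23,-0.04],-8],
  [-0.2,[-0.015,-0.29,-0.04],-9.6],
  [-0.2,[-0.018,-0.35,-0.04],-9.6],
  [-0.2,[-0.021,-0.41,-0.04],-9.6],
  [-0.2,[-0.024,-0.47,-0.04],-9.6],
  [-0.2,[-0.027,-0.53,-0.04],-9.6],
  [-0.2,[-0.03,-0.55,-0.04],-9.6],
])

```text
clock: 31.05
tool_pos: [439.6, -158.9, 238.5]
eef_rot: [179.9, -0.1, -176.9]
ft_force: [-0.2, 0.3, 0.7]
width: 51.5
gripper_force: 0.0
```

>>> arm_command([
  [-0.2,[0.01,-0.05,0],0],
  [-0.2,[0.02,-0.1,0],0],
  [-0.2,[0.022,-0.15,0],0],
  [-0.2,[0.022,-0.19,0],0],
  [-0.2,[0.022,-0.2,0],0],
  [-0.2,[0.022,-0.2,0],0],
  [-0.2,[0.022,-0.2,0],0],
])

```text
clock: 31.92
tool_pos: [430.4, -355.6, 239.8]
eef_rot: [179.9, -0.0, -176.6]
ft_force: [-0.1, 0.6, -0.4]
width: 51.3
gripper_force: 0.0
```

Run:
```python
from h import *
p=wrist();save(p,'w13.png');s=p['s'];print(s['tool_pos'],s['eef_rot'],s['width'])
im=p['image'].astype(int)
# lid plate: grey; grip: dark inside upper area
m=(im.max(2)<70).astype(np.uint8);m[235:]=0
n,l,st,c=cv2.connectedComponentsWithStats(m)
for i in range(1,n):
    if st[i,4]>150:
        ys,xs=np.where(l==i);P=np.array([w(p,(x,y),33)[:2] for x,y in zip(xs,ys)],np.float32)
        print(st[i],c[i],cv2.minAreaRect(P))
g=((im.max(2)-im.min(2)<25)&(im.min(2)>90)).astype(np.uint8)
n,l,st,c=cv2.connectedComponentsWithStats(g);i=1+st[1:,4].argmax();print(st[i])
ys,xs=np.where(l==i)
for f in (np.add,np.subtract):
    v=f(xs,ys)
    for k in (v.argmin(),v.argmax()): print([xs[k],ys[k]],w(p,(xs[k],ys[k]),9).round(1))
```

```text
[ 430.37264784 -355.58852575  239.78494511] [ 1.79911973e+02 -4.25325698e-02 -1.76574345e+02] 51.32767643254174
[409  38  30  40 418] [418.52392344  63.66746411] ((296.84912109375, -248.02455139160156), (41.495086669921875, 25.099536895751953), 29.34527587890625)
[305 165  12  51 596] [310.38926174 189.62751678] ((446.1593322753906, -359.390869140625), (62.851200103759766, 13.561389923095703), 2.7999274730682373)
[    0    83   174   204 24788]
[np.int64(0), np.int64(83)] [ 342.9 -732.     9. ]
[np.int64(161), np.int64(198)] [ 473.6 -555.1    9. ]
[np.int64(0), np.int64(286)] [ 619.2 -797.7    9. ]
[np.int64(148), np.int64(114)] [ 368.  -561.5    9. ]
```

View pics/w13.png

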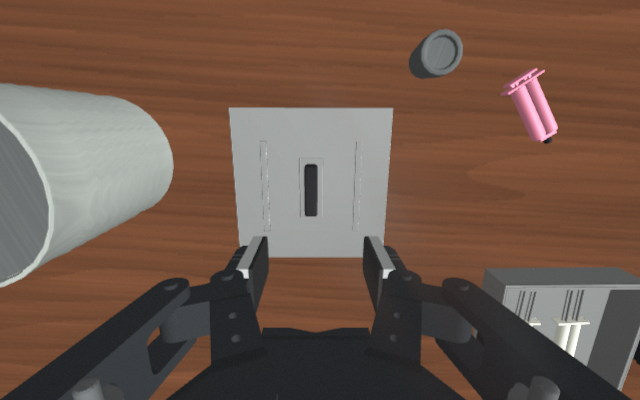

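The lid is square to the tool with its grip at (311,190). Measured grip is (446,−359), 63×14 mm, matching the given 64×16. Gripping it.

>>> arm_command([
  [-0.2,[-0.0156,-0.0047,0.05],0],
  [-0.2,[-0.0156,-0.0047,0.11],0],
  [-0.2,[-0.0156,-0.0047,0.16],0],
  [-0.2,[-0.0156,-0.0047,0.195],0],
  [-0.2,[-0.0156,-0.0047,0.213],0],
  [-0.2,[-0.0156,-0.0047,0.213],0],
], grip_force=100)

```text
clock: 32.72
tool_pos: [445.6, -358.7, 26.1]
eef_rot: [179.8, -0.1, -176.6]
ft_force: [0.1, -0.5, 1.4]
width: 51.3
gripper_force: 0.0
```

>>> arm_command([
  [0.8,[0,0,0],0],
  [0.8,[0,0,0],0],
  [0.8,[0,0,0],0],
  [0.8,[0,0,0],0],
  [0.8,[0,0,0],0],
  [0.8,[0,0,0],0],
])

```text
clock: 33.48
tool_pos: [447.3, -361.4, 29.1]
eef_rot: [-179.9, 0.1, -176.6]
ft_force: [-0.1, 2.3, 5.8]
width: 13.3
gripper_force: 98.9
```

>>> arm_command([
  [0.8,[0,0,-0.04],0],
  [0.8,[0,0,-0.09],0],
  [0.8,[0,0,-0.14],0],
  [0.8,[0,0,-0.16],0],
  [0.8,[0,0,-0.16],0],
])

```text
clock: 34.1
tool_pos: [447.3, -361.9, 189.7]
eef_rot: [-179.8, 0.2, -176.6]
ft_force: [-0.2, 0.7, -1.4]
width: 13.8
gripper_force: 98.2
```

Run:
```python
from h import *
p=wrist();save(p,'w14.png');print(p['s']['tool_pos'],p['s']['eef_rot'],p['s']['width'],p['s']['ft_force'])
def pose(xyz,rpy):
    T=np.eye(4);T[:3,:3]=Ro.from_euler('xyz',rpy,degrees=True).as_matrix();T[:3,3]=xyz
    p['view']=np.linalg.inv(T@np.array(p['tool_from_camera']))
for f,xyz,rpy in(('w3',[655.68,40.39,134.09],[179.984,-.073,-176.03]),('w5',[662.13,-32.9,133.77],[179.947,-.17,-176.524])):
    pose(xyz,rpy);im=cv2.imread('pics/'+f+'.png')
    # outer near edge row and side columns via gradient of colour saturation (wood vs grey)
    sat=im.max(2).astype(int)-im.min(2)
    g=sat<30
    rows=[]
    for x in range(230,400,10):
        y=np.argmax(g[30:90,x]);rows.append(w(p,(x,y+30),50))
    rows=np.array(rows);b=np.polyfit(rows[:,1],rows[:,0],1);print(f,'near edge x=%.4f*y+%.1f'%tuple(b))
    L=[];R=[]
    for y in range(70,150,8):
        r=np.where(g[y,60:580])[0]+60
        # largest run
        runs=np.split(r,np.where(np.diff(r)>4)[0]+1);k=max(runs,key=len)
        L.append(w(p,(k[0],y),50));R.append(w(p,(k[-1],y),50))
    for nm,A in(('L',L),('R',R)):
        A=np.array(A);c=np.polyfit(A[:,0],A[:,1],1);print(nm,'y=%.4f*x+%.1f'%tuple(c),A[0].round(1),A[-1].round(1),np.std(A[:,1]-np.polyval(c,A[:,0])).round(2))
```

```text
[ 447.3357162  -361.88810251  189.71324414] [-179.78319574    0.18449177 -176.63947395] 13.845792181197593 [-0.23537199  0.73018868 -1.4238833 ]
w3 near edge x=-0.0723*y+544.2
L y=0.0667*x+-139.4 [ 564.3 -101.7   50. ] [613.1 -98.7  50. ] 0.2
R y=0.0673*x+57.1 [551.   93.9  50. ] [599.7  97.6  50. ] 0.21
w5 near edge x=-0.0666*y+545.5
L y=0.0673*x+-140.0 [ 565.1 -101.7   50. ] [613.8 -98.7  50. ] 0.2
R y=0.0654*x+57.8 [553.4  94.   50. ] [602.2  96.9  50. ] 0.21
```

>>> arm_command([
  [0.8,[-0.015,0.025,0],0],
  [0.8,[-0.04,0.065,0],0],
  [0.8,[-0.07,0.11,0],0],
  [0.8,[-0.1,0.16,0],0],
  [0.8,[-0.13,0.21,0],0],
  [0.8,[-0.16,0.26,0],-0.5],
  [0.8,[-0.19,0.305,0],-0.5],
  [0.8,[-0.208,0.335,0],-0.5],
  [0.8,[-0.217,0.349,0],-0.5],
  [0.8,[-0.217,0.349,0],-0.5],
])

```text
clock: 35.4
tool_pos: [642.1, 0.8, 185.8]
eef_rot: [180.0, -0.1, -176.1]
ft_force: [-0.6, -0.2, -1.4]
width: 13.4
gripper_force: 98.2
```

>>> arm_command([
  [0.8,[0,0,0.02],0],
  [0.8,[0,0,0.05],0],
  [0.8,[0,0,0.07],0],
  [0.8,[0,0,0.075],0],
  [0.8,[0,0,0.075],0],
  [0.8,[0,0,0.075],0],
])

```text
clock: 36.15
tool_pos: [643.2, -0.4, 113.5]
eef_rot: [-180.0, 0.1, -176.2]
ft_force: [0.3, -0.1, -2.0]
width: 13.7
gripper_force: 98.2
```

Run:
```python
from h import *
for i in range(3):
    p=wrist();s=p['s'];print(s['tool_pos'].round(1),s['eef_rot'].round(2),s['width'],s['ft_force'].round(1))
save(p,'w15.png')
im=p['image'].astype(int)
g=((im.max(2)-im.min(2)<25)&(im.min(2)>110))
for y in(60,100,150):
    r=np.where(g[y])[0];print(y,r[:1],r[-1:],len(r))
t=eyes.read_camera('top');save(t,'t15.png');e=eyes.read_camera('side');save(e,'s15.png')
a=cv2.imread('pics/t15.png')[95:215,240:360];b=cv2.imread('pics/s15.png')[120:240,270:400]
w_=p['image'][:,:,::-1]
out=np.zeros((600,800,3),np.uint8);out[:300,:300]=cv2.resize(a,(300,300),interpolation=2);out[:300,320:645]=cv2.resize(b,(325,300),interpolation=2);out[300:600,:480]=cv2.resize(w_,(480,300))
cv2.imwrite('pics/m15.png',out)
```

```text
[ 6.432e+02 -4.000e-01  1.135e+02] [-1.7998e+02  1.1000e-01 -1.7618e+02] 13.722510721469458 [ 0.3 -0.1 -2. ]
[ 6.433e+02 -2.000e-01  1.136e+02] [-1.7998e+02  1.2000e-01 -1.7616e+02] 13.578672117676247 [-0.3  0.2 -1.4]
[643.2  -0.  113.5] [-1.7998e+02  1.1000e-01 -1.7615e+02] 13.44052151187823 [-0.3 -0.5 -1.3]
60 [109] [523] 415
100 [117] [515] 399
150 [126] [506] 378
```

View pics/m15.png

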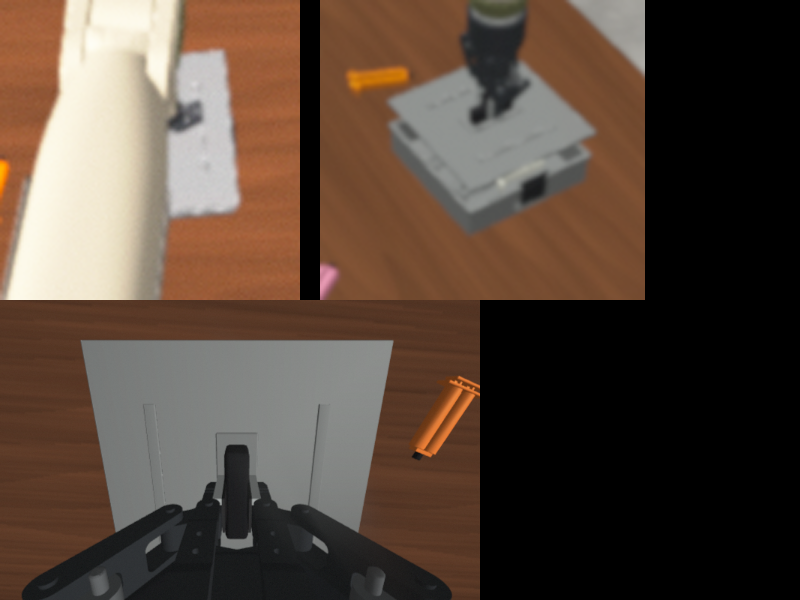

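The lid is held level over the tub, near edge at wrist row 53, columns 108–523. Working out its centre relative to the tub (642,2).

Run:
```python
from h import *
p=wrist();im=p['image'].astype(int)
g=((im.max(2)-im.min(2)<25)&(im.min(2)>110))
for z in(92,95,98):
    L=np.array([w(p,(np.where(g[y])[0][0],y),z) for y in range(70,200,10)]);R=np.array([w(p,(np.where(g[y])[0][-1],y),z) for y in range(70,200,10)])
    N=np.array([w(p,(x,np.argmax(g[20:120,x])+20),z) for x in range(180,460,20)])
    M=(L+R)/2;ny=np.polyfit(N[:,1],N[:,0],1);d=R-L
    fl=np.polyfit(L[:,0],L[:,1],1);fr=np.polyfit(R[:,0],R[:,1],1)
    mid=(fl+fr)/2; W=(fr[1]-fl[1]+(fr[0]-fl[0])*600)*np.cos(np.arctan(mid[0]))
    x=ny[1];y=mid[0]*x+mid[1];x=np.polyval(ny,y);u=np.array([1,mid[0]])/np.hypot(1,mid[0])
    print(z,'W',W.round(1),'slope',mid[0].round(4),ny[0].round(4),'centre',(np.array([x,y])+100*u).round(1))
```

```text
92 W 197.9 slope 0.063 -0.0666 centre [644.9   1. ]
95 W 193.9 slope 0.063 -0.0666 centre [645.5   1.1]
98 W 189.9 slope 0.063 -0.0666 centre [646.1   1.1]
```

>>> arm_command([
  [0.8,[0.0025,0.001,0.015],0],
  [0.8,[0.0025,0.001,0.025],0],
  [0.8,[0.0025,0.001,0.03],0],
  [0.8,[0.0025,0.001,0.033],0],
  [0.8,[0.0025,0.001,0.036],0],
  [0.8,[0.0025,0.001,0.039],0],
  [0.8,[0.0025,0.001,0.041],0],
  [0.8,[0.0025,0.001,0.041],0],
])

```text
clock: 37.45
tool_pos: [641.5, 1.3, 74.2]
eef_rot: [-180.0, 0.2, -176.1]
ft_force: [-3.4, 1.5, 16.4]
width: 13.7
gripper_force: 103.8
```

>>> arm_command([
  [0.8,[0,0,0.002],0],
  [0.8,[0,0,0.004],0],
  [0.8,[0,0,0.005],0],
  [0.8,[0,0,0.005],0],
  [0.8,[0,0,0.005],0],
])

```text
clock: 38.08
tool_pos: [641.5, 1.3, 74.1]
eef_rot: [-179.9, 0.4, -176.1]
ft_force: [-13.8, 1.5, 42.4]
width: 13.6
gripper_force: 107.5
```

It is stiff at 74.1, which matches home height (66 + 8). Relaxing, releasing and retreating.

>>> arm_command([
  [0.8,[0,0,-0.004],0],
  [0.8,[0,0,-0.007],0],
  [0.3,[0,0,-0.007],0],
  [-0.2,[0,0,-0.007],0],
  [-0.2,[0,0,-0.007],0],
  [-0.2,[0,0,-0.007],0],
  [-0.2,[0,0,-0.05],0],
  [-0.2,[0,0,-0.11],0],
  [-0.2,[0.06,0,-0.17],0],
  [-0.2,[0.12,0,-0.17],0],
])

```text
clock: 39.33
tool_pos: [536.5, -6.5, 236.5]
eef_rot: [-179.9, 0.4, -176.1]
ft_force: [-0.8, 0.1, 0.5]
width: 51.2
gripper_force: 0.0
```

>>> arm_command([
  [-0.2,[0.02,-0.06,0],0],
  [-0.2,[0.04,-0.12,0],0],
  [-0.2,[0.06,-0.18,0],0],
  [-0.2,[0.06,-0.24,0],0],
  [-0.2,[0.06,-0.28,0],0],
  [-0.2,[0.06,-0.28,0],0],
])

```text
clock: 40.08
tool_pos: [493.6, -292.5, 232.7]
eef_rot: [-180.0, 0.0, -176.4]
ft_force: [0.3, 0.9, 0.1]
width: 51.2
gripper_force: 0.0
```

Run:
```python
from h import *
print(telemetry.state()['tool_pos'])
t=eyes.read_camera('top');save(t,'t16.png');e=eyes.read_camera('side');save(e,'s16.png')
im=t['image'].astype(int);g=((im.max(2)-im.min(2)<25)&(im.min(2)>110)).astype(np.uint8);g[:100]=0;g[200:]=0;g[:,:250]=0;g[:,360:]=0
c=max(cv2.findContours(g,0,1)[0],key=cv2.contourArea)[:,0]
print('lid top',cv2.minAreaRect(np.array([w(t,x,54)[:2] for x in c],np.float32)))
for m,r,s in syr(t):
    if 300<m[0]<760 and -260<m[1]<470 and s[4]<600: print(np.round(r[0],1),np.round(r[1],1),round(r[2],1),s)
a=cv2.imread('pics/t16.png')[100:270,130:400];b=cv2.imread('pics/s16.png')[120:240,270:400]
out=np.zeros((600,800,3),np.uint8);out[:270,:430]=cv2.resize(a,(430,270),interpolation=2);out[:330,440:798]=cv2.resize(b,(358,330),interpolation=2)
cv2.imwrite('pics/m16.png',out)
```

```text
[ 493.55720498 -292.46418186  232.66177066]
lid top ((639.1431884765625, -0.1168975830078125), (200.4536895751953, 202.215576171875), 3.7449140548706055)
[319.4 207.7] [27.  55.8] 35.6 [233, 248, 17, 13, 100]
```

View pics/m16.png

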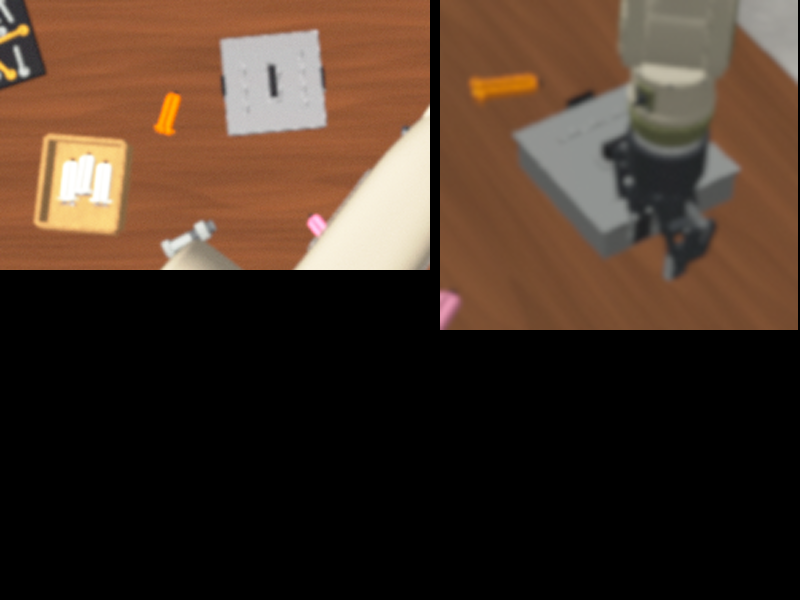

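The lid sits flush and centred at (273,83), with a black clip on each side. The three used syringes are in the carton at (85,180). Handing in.

```bash
python3 -c "
from plant import manip
print(manip.finish_job())"
```

```text
the job is handed in; nothing more can be done
None
```

I handed the job in, but it returned no verdict: both full syringes are in the tub with the lid pressed home under both clips, the three used ones are in the carton, and no pushed or pulled plunger or disturbed bystander showed in my pictures.

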